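# Press the oral-syringe adapter into a bottle and keep the lever down

### The job

Stand the uncapped brown bottle in the round nest of the bench press's shuttle, let go of it and slide the shuttle right in under the ram. Then press the cross handle of the lever right down onto its stop, so that the white adapter goes fully home in the bottle's neck, and finish while still holding the lever down there: let go now and the adapter springs back out. Leave the other things on the worktop where they are.

Things in the scene. Friction and masses are not known exactly. Their poses are not given: they have to be found in the camera images.
- bottle: Loose uncapped brown medicine bottle with a white paper label, standing upright, 0.11 kg: body 42 mm in diameter from the foot up to 49 mm height, then a shoulder, a neck 25 mm in diameter and the rim at 76 mm. Origin: centre of its underside; z up along its axis. Round: any yaw grips alike. A white plastic push-in adapter stands in the neck.
- adapter (a joint): How far the adapter is pushed into the bottle's neck: 0 as found (its 25 mm flange stands 8 mm above the rim), 0.008 m fully home (flange on the rim). Moves down the bottle's axis. It needs about 15 N on it to go home and springs back by some 4 mm when the push ends.
- adapter_top (a point): Centre of the adapter's flat top: 86.5 mm above the bottle's underside as found, 78.5 mm when home.
- press_axis (a point): Fixed grey lever press: point on the worktop under the ram's axis. x points from its front (operator) to its column, y to its left, z up; turned by up to 0.35 rad. Base x -47 to 99 mm; shuttle bed to y -155, 28 mm high. Column (x 54 to 90, 46 mm wide) and head (front end x -21, 42 mm wide) reach 222 mm up; head and ram overhang the axis from 126 mm up.
- nest (a point): Centre of the floor of the nest: a round recess 45 mm in diameter, 12 mm deep, with a 2 mm chamfer, in the top (39.5 mm above the worktop) of the aluminium shuttle, a block 68 by 68 mm. Floor 27.5 mm above the worktop. Axes as the press.
- shuttle (a joint): Travel of the shuttle along the press's +y: 0 fully out (the nest 110 mm to the press's right of the ram axis), 0.11 m fully in at its stop (the nest under the ram). Starts between 0 and 0.02. Slides with about 1.5 N friction and stays where it is left.
- shuttle_knob (a point): Grip point of the black upright knob of the shuttle, on its axis, 45.5 mm above the worktop, 12 mm below the knob's top, 95 mm to the press's right (-y) of the nest. The knob is 22 mm in diameter at the grip and stands on a flat bar whose top is 21.5 mm above the worktop.
- lever (a joint): Angle the lever is pressed down: 0 up (a spring returns it), 0.357 rad down on its stop. The hinge axis is level, along the press's y, 207 mm above the worktop and 70 mm behind the ram axis. The ram sinks 70 mm per rad (25 mm in all) and bears on the adapter through a sprung rubber pad; with the bottle in place it takes about 14 N at the handle to hold the lever on its stop.
- lever_grip (a point): Centre of the black cross handle at the lever's front end: a bar 22 mm in diameter and 84 mm long along the press's y, 185 mm from the hinge. Its centre is 240 mm above the worktop with the lever up and 174 mm on the stop, always 112 mm in front of the ram axis; it swings down nearly straight. Free all round, 80 mm in front of the head.
- pad_face (a point): Centre of the underside of the rubber pad (27 mm in diameter) at the ram's foot: 126 mm above the worktop with the lever up.
- bottle_red: Bystander: white medicine bottle with a red cap, 54 mm in diameter, 86 mm tall; origin at the centre of its underside. Leave it alone.
- label_roll: Bystander: roll of white labels, 64 mm in diameter, 40 mm tall; origin at the centre of its underside. Leave it alone.
- measure_cup: Bystander: small clear measuring cup, 50 mm in diameter, 46 mm tall; origin at the centre of its underside. Leave it alone.

How it is judged:
On the way, in this order (a step that is already met when the one before it is completed fails the run):
1. the bottle stands in the nest, let go, its adapter not yet pushed in (horizontal distance between bottle and nest below 0.005 m and z of bottle in the frame of nest below 0.003 m and angle between bottle's own z axis and vertical below 0.06 rad and contact force between the fingers and bottle below 0.2 N and value of joint adapter below 0.003 m), for 0.2 s.
2. the shuttle is right in, with the bottle standing in it and the adapter not yet pushed in (value of joint shuttle above 0.106 m and horizontal distance between bottle and nest below 0.005 m and z of bottle in the frame of nest below 0.003 m and value of joint adapter below 0.003 m), for 0.1 s.
At the end, for the whole second after the job is handed in: The robot still holds the lever down (at least 0.33 of 0.357 rad, pushed with more than 4 N); the adapter is home (at least 7 of 8 mm) with the pad pressing on it with more than 10 N; the shuttle is within 4 mm of its stop and the bottle stands upright on the floor of the nest (value of joint lever above 0.33 rad and contact force between any of the fingers, the arm and lever above 4 N and value of joint adapter above 0.007 m and contact force between press_pad and adapter above 10 N and value of joint shuttle above 0.106 m and horizontal distance between bottle and nest below 0.005 m and z of bottle in the frame of nest below 0.003 m and angle between bottle's own z axis and vertical below 0.06 rad); the arm keeps its last pose, push and grip.
It fails at once if a bystander is moved by more than 20 mm (distance of any of bottle_red, label_roll, measure_cup from where it was at the start of the episode above 0.02 m).
It also fails if it takes over 69 s, if anything falls off the work surface, if the arm or the gripper's body presses on something with over 40 N, if the wrist force passes 120 N, or if a joint passes its speed limit or range.

### The arm

A 6-joint arm with a two-finger parallel gripper is mounted at the origin on a cart in front of the work surface, level with it; the furniture and walls round the work are solid. World frame = base frame: x ahead of the robot, y to its left, z up, the work surface at z = 0. Lengths are in m, angles in rad, forces in N, time in s.
With the tool pointing down it reaches from about 0.325 to 0.775 m from the base axis. Payload 5.5 kg.
Tool frame: the origin (TCP) lies at the very end of the fingers, on their centre line; the grasp point (between the pads) lies 19 mm behind it; z points along the fingers, y is the line along which they close (so a half turn about z gives the same grasp; the last joint's range is limited). The gripper opens to 85 mm and grips with 20 to 120 N. Pads are 22 mm wide; open, the fingers measure 114 mm over their backs; the gripper's body (76 mm by 85 mm) begins 54 mm behind the grasp point. The pads swing forward as they close: fully open they stand 13 mm farther back than shut.
Start: joints at [-1.256, 0.091, 1.231, -0, 1.82, -0.057], TCP at [0.218, -0.559, 0.231] pointing down, gripper open.
Joint ranges: [-2.87, 2.87], [-0.86, 2.18], [0.17, 2.46], [-1.51, 4.65], [0.06, 2.69], [-2.65, 2.65]. Speed limits (rad/s): [2.57, 2.57, 3.01, 3.14, 3.14, 3.14].

### API

Orientations are given as a unit quaternion [x, y, z, w].
In Python, from bench import state, grab_frame, sign_off gives the robot as it stands.
- The arm moves only by the tool servo_tool, never from a script. Its argument "deltas" is a list of rows, each an object with "fingers": the finger opening in cm, from 0 to 8.54; "dp": the shift along the tool's x, y, z in cm, a list of three; "rot": the turn, a rotation vector about the tool's x, y, z in rad, a list of three. A call has 1 to 20 rows; each row is the pose to reach, as a shift and turn from the pose commanded when the call began, along the tool's axes at that moment; what a row does not reach only later rows make up. A row lasts 1/10 s, in which the tool goes at most 50 mm and 8.59 degrees, less where a joint would pass 70% of its speed; a pose out of reach is approached as far as the arm can. A call with a gripper value outside its range is refused whole. The fingers move at their own pace and stop on an object; "force" is the grip in N (left out, the last holds). Time passes only in rows, so rows that repeat a pose let the fingers close. It gives the time, the measured TCP pose, the force and the opening at its end, in the units of the state.
- state(): the state, without advancing time (a new reading comes with each control period).
- grab_frame(name): name is "side" or "top" or "wrist"; returns a dict with "image" (480x640x3 uint8, red, green, blue), "fx", "fy", "cx", "cy" (pixels), "world_from_camera" (4x4, takes a point from camera to world coordinates). Camera axes: x right, y up, looking along -z (the intrinsics and any distortion apply to the point x, -y, -z); pixel columns grow to the right and rows downward; lengths in m; the calibration is good to about 2 mm. A picture is of the moment at which its call begins. There is no depth.
- sign_off(): hands the job in, once; it reports no verdict.
The state is a dict: "time": time; "joint_pos": joint angles; "qd": joint speeds; "effort": joint torques, N m; "tool_pos": TCP position; "ee_rot": TCP orientation; "wrist_force": force on the tool from outside, world axes, zero at the start; "wrist_torque": the same for the moment, N m; "grip_width": finger opening in m.
Only numpy, scipy, OpenCV 4.12 (cv2) and the standard library are available. Lean on these libraries where they do the work, as an engineer would, in place of code of your own. Each camera call takes 0.05 s, during which the arm holds its last target. There are 200 camera calls.

## Working session

There is one attempt and no reset: what is moved stays moved. The work goes in short steps, Python scripts to look and compute and a tool call to move; the robot and the scene stay as the last step left them, time stands still between calls to the robot, and variables do not carry over. Pictures are saved under pics/ and viewed, on a budget of 10 in all, crops included, one or two more only if the job needs it, and the job is handed in when it is done.

Besides the shell and the picture viewer there is one more tool, called after "Request:" by a JSON object that holds its "fn" and its "kwargs", one argument or row to a line. servo_tool: Moves the arm, as the interface text tells. Its arguments: {"type":"object","properties":{"deltas":{"type":"array"},"force":{"type":"number"}},"required":["deltas"]}

```bash
mkdir -p pics; ls
python3 - <<'E'
from bench import state, grab_frame
import cv2,pickle
print(state())
for n in("side","top"):
    f=grab_frame(n); pickle.dump(f,open(f"pics/{n}0.pkl","wb")); cv2.imwrite(f"pics/{n}0.png",f["image"][:,:,::-1])
    print(n,f["fx"],f["fy"],f["cx"],f["cy"],f["world_from_camera"],[k for k in f])
E
```

```text
pics
{'time': 0.0, 'joint_pos': array([-1.25568650e+00,  9.18718287e-02,  1.23187646e+00,  1.20586161e-05,
        1.81980677e+00, -5.66696888e-02]), 'qd': array([ 0.00043156,  0.00196024,  0.00107249, -0.0003177 ,  0.00183057,
        0.0014458 ]), 'effort': array([ 1.43413457e-03, -4.58728588e+01, -4.18025637e+01,  2.30264222e-04,
        1.18026146e-02, -1.66781643e-05]), 'tool_pos': array([ 0.21789609, -0.55873424,  0.23014843]), 'ee_rot': array([ 9.82771447e-01,  1.84822402e-01, -1.20642051e-04, -9.73772214e-04]), 'wrist_force': array([-0.67228453,  0.9962229 , -0.07335747]), 'wrist_torque': array([-0.0137735 , -0.06591839,  0.01343117]), 'grip_width': 0.08523179904270502}
side 530.589802516433 530.589802516433 316.86021975034316 239.34189367161957 [[-0.95143325  0.19122384 -0.24126378  0.26691701]
 [-0.30773576 -0.61257216  0.72804811  0.6107234 ]
 [-0.00857132  0.76693467  0.64166794  0.80880833]
 [ 0.          0.          0.          1.        ]] ['image', 'fx', 'fy', 'cx', 'cy', 'world_from_camera']
top 447.08461534719686 447.08461534719686 318.8146656613405 245.9280178413188 [[-2.71105255e-02  9.70689878e-01 -2.38801549e-01  3.32147695e-01]
 [-9.99609987e-01 -2.79262186e-02 -3.24357253e-05 -9.65268310e-02]
 [-6.70030930e-03  2.38707534e-01  9.71068390e-01  1.00700853e+00]
 [ 0.00000000e+00  0.00000000e+00  0.00000000e+00  1.00000000e+00]] ['image', 'fx', 'fy', 'cx', 'cy', 'world_from_camera']
```

View pics/side0.png

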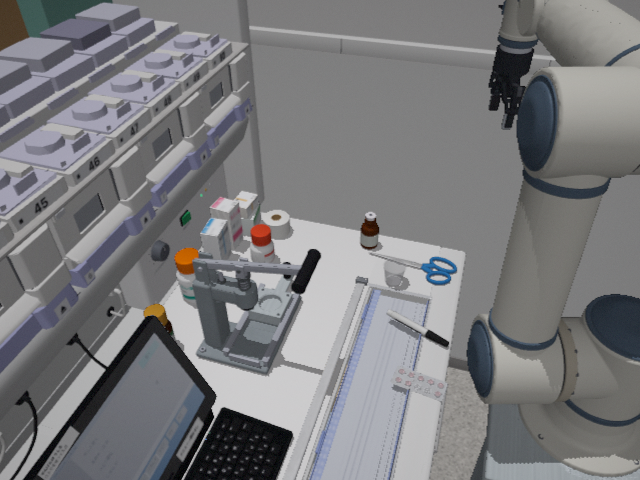

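View pics/top0.png

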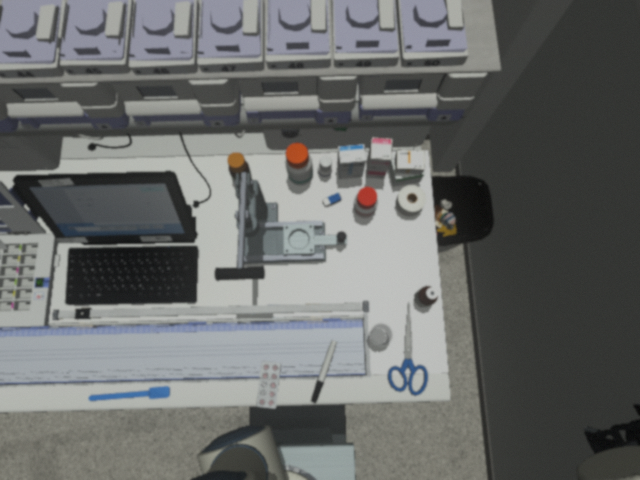

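The side view shows the press around (240,310), the bottle at (370,232) and the shuttle toward (280,300). The top view shows the nest ring at about (298,238), the knob at (341,239), the lever bar at about (240,273), the bottle at (428,296), the red cap at (366,198), the roll at (410,200) and the cup at (378,336). Next I'll measure with masks.

```bash
cat > h.py <<'E'
import numpy as np,cv2,pickle
def ray(f,u,v):
    M=f["world_from_camera"]; d=np.array([(u-f["cx"])/f["fx"],-(v-f["cy"])/f["fy"],-1.])
    return M[:3,3],M[:3,:3]@d
def onz(f,u,v,z):
    o,d=ray(f,u,v); return o+d*(z-o[2])/d[2]
def proj(f,p):
    M=f["world_from_camera"]; q=M[:3,:3].T@(np.asarray(p)-M[:3,3])
    return f["cx"]+f["fx"]*q[0]/-q[2], f["cy"]-f["fy"]*q[1]/-q[2]
def blobs(mask,box,mina=10):
    x0,y0,x1,y1=box; m=mask[y0:y1,x0:x1].astype(np.uint8)
    n,l,s,c=cv2.connectedComponentsWithStats(m)
    return [(c[i]+[x0,y0],s[i]+[x0,y0,0,0,0]) for i in range(1,n) if s[i][4]>=mina]
E
python3 - <<'E'
from h import *
t=pickle.load(open("pics/top0.pkl","rb")); s=pickle.load(open("pics/side0.pkl","rb"))
I=t["image"].astype(int); g=I.max(2)
for name,box,z,th in(("knob",(328,226,354,252),.0575,60),("bar",(205,255,275,290),.24,60),("bottle dark",(410,280,445,312),.04,90)):
    for c,st in blobs(g<th,box): print(name,c.round(1),st,onz(t,*c,z).round(4))
for c,st in blobs(I.min(2)>150,(418,284,440,304),3): print("white",c.round(1),st)
J=s["image"].astype(int)
print("side white adapter"); 
for c,st in blobs(J.min(2)>150,(358,205,385,255),5): print(c.round(1),st)
A=cv2.resize(t["image"][180:315,200:450],None,fx=3.2,fy=3.2,interpolation=2)[:,:800]
B=cv2.resize(np.hstack([s["image"][205:260,340:400]]),None,fx=3,fy=3,interpolation=2)
C=cv2.resize(s["image"][240:340,200:330],None,fx=3,fy=3,interpolation=2)[:,:]
H=np.zeros((min(600,432+165),800,3),np.uint8); H[:432,:]=A[:432]; H[432:597,:180]=B; 
H2=cv2.resize(s["image"][250:305,265:325],None,fx=3,fy=3,interpolation=2);H[432:597,200:380]=H2
cv2.imwrite("pics/c1.png",H[:,:,::-1])
E
```

```text
knob [340.6 238.5] [339 235   5   7  22] [ 0.581  -0.1448  0.0575]
bar [239.3 272.9] [216 267  47  12 453] [0.4763 0.0434 0.24  ]
bottle dark [422.8 298.5] [415 287  21  20 223] [ 0.4466 -0.3179  0.04  ]
white [432.1 290.7] [418 284  22  20 203]
side white adapter
[370.3 214.9] [365 212  12   7  55]
[371.4 246.1] [358 231  27  24 246]
```

View pics/c1.png

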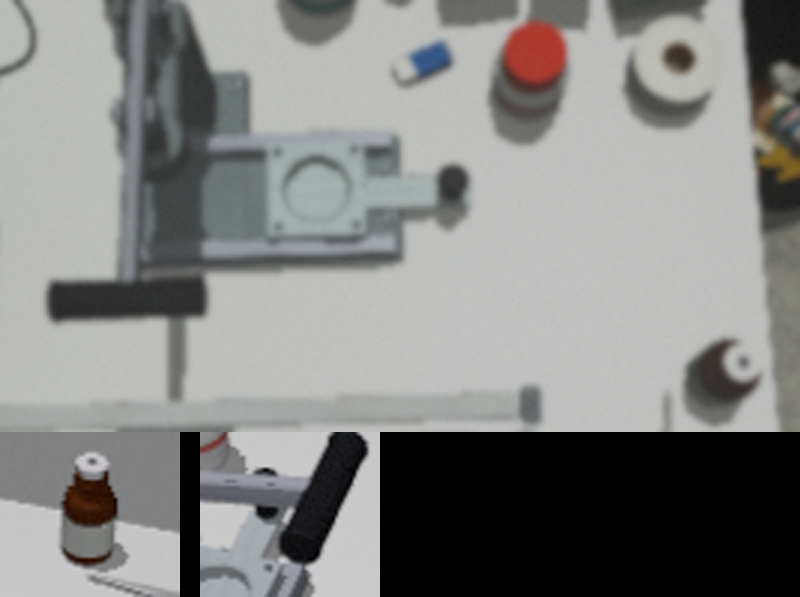

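The crop shows the adapter's top disc at top-view (431.6,293.1), the nest rim at (298.8,239.1) and the knob top at (341.6,236.6), with nothing in the way. I'll turn these into world points and cross-check them.

```bash
cat >> h.py <<'E'
def tri(f1,p1,f2,p2):
    o1,d1=ray(f1,*p1);o2,d2=ray(f2,*p2)
    a=np.linalg.lstsq(np.c_[d1,-d2],o2-o1,rcond=None)[0]
    A=o1+d1*a[0];B=o2+d2*a[1]; return (A+B)/2,np.linalg.norm(A-B)
E
python3 - <<'E'
from h import *
t=pickle.load(open("pics/top0.pkl","rb")); s=pickle.load(open("pics/side0.pkl","rb"))
I=t["image"].astype(int); g=I.max(2)
# refined: knob with higher threshold, adapter white within brown
for th in(70,90,110):
  for c,st in blobs(g<th,(330,228,352,248),10): print("knob",th,c.round(1),st,onz(t,*c,.0575).round(4))
for th in(130,150,170):
  for c,st in blobs(I.min(2)>th,(424,286,438,300),5): print("adapter",th,c.round(1),st)
bar=[onz(t,216,y,.24) for y in ()]
m=(g<60); m2=np.zeros_like(m); m2[255:290,205:275]=m[255:290,205:275]
ys,xs=np.nonzero(m2); P=np.array([onz(t,x,y,.24) for x,y in zip(xs,ys)])[:,:2]
c=P.mean(0);w,v=np.linalg.eigh(np.cov((P-c).T)); print("bar",c,v[:,1],"len",np.ptp((P-c)@v[:,1]),np.ptp((P-c)@v[:,0]))
n=onz(t,298.75,239.1,.0395);k=onz(t,341.6,236.6,.0575);a=onz(t,431.6,293.1,.0865)
print("nest",n,"knob",k,"dist",np.linalg.norm((n-k)[:2]),"yaw",np.arctan2(*(n-k)[:2][::1]),"adapter",a)
print("tri adapter",tri(t,(431.6,293.1),s,(370.8,214.2)))
print("tri knob", )
print("bar->nest",n[:2]-c)
print("side proj nest",proj(s,n),"knob",proj(s,k),"ad",proj(s,a))
E
```

```text
knob 70 [340.8 237.3] [338 233   7  10  54] [ 0.5838 -0.1454  0.0575]
knob 90 [340.9 237.5] [337 232   9  12  77] [ 0.5834 -0.1455  0.0575]
knob 110 [340.7 238.8] [336 232  10  15 116] [ 0.5803 -0.1449  0.0575]
adapter 130 [432.4 292. ] [426 286  12  14 124]
adapter 150 [432.5 291.6] [427 286  11  12 104]
adapter 170 [433.  291.1] [427 286  11  12  77]
bar [0.47628843 0.04336313] [-0.00334266  0.99999441] len 0.08031992689792816 0.017873269613914625
nest [ 0.58709245 -0.05204173  0.0395    ] knob [ 0.58530864 -0.14711983  0.0575    ] dist 0.09509483007147479 yaw 0.01875936977542035 adapter [ 0.45164033 -0.32638178  0.0865    ]
tri adapter (array([ 0.45039881, -0.3259529 ,  0.08857321]), np.float64(0.0019425808713017544))
tri knob
bar->nest [ 0.11080403 -0.09540486]
side proj nest (np.float64(269.4758613441278), np.float64(301.1909023139343)) knob (np.float64(286.63285166068965), np.float64(263.74741540702337)) ad (np.float64(369.82529129455946), np.float64(214.64473813106088))
```

The points agree: nest to knob is 95.1 mm (given 95), bar to nest is 111 mm in x (given 112), the press yaw is about 0, and the bottle is near (0.451,-0.326). Next is a delta helper and the first move.

```bash
cat >> h.py <<'E'
from scipy.spatial.transform import Rotation as Rn
def delta(p,yaw=0.,tilt=(0,0,0),cur=None):
    """p world TCP; orientation: tool down, x along world x turned by yaw, then world rotvec tilt"""
    from bench import state
    s=state(); R0=Rn.from_quat(s["ee_rot"]); p0=s["tool_pos"]
    T=Rn.from_rotvec(tilt)*Rn.from_euler("z",yaw)*Rn.from_quat([1,0,0,0])
    print("dp cm",(R0.inv().apply(np.array(p)-p0)*100).round(2),"rot",(R0.inv()*T).as_rotvec().round(3),
      "| now",p0.round(4),"F",s["wrist_force"].round(1),"w",round(s["grip_width"],4),"t",round(s["time"],1))
E
python3 - <<'E'
from h import *
t=pickle.load(open("pics/top0.pkl","rb"))
print("red",onz(t,367.2,196.9,.086),"cup top",onz(t,379,331,.046),"roll",onz(t,411,199,.04))
delta((.4505,-.326,.19));
E
```

```text
red [ 0.66555452 -0.20484464  0.086     ] cup top [ 0.37979948 -0.21858413  0.046     ] roll [ 0.674185   -0.30986464  0.04      ]
dp cm [ 30.13 -13.23   4.05] rot [-0.002  0.     0.372] | now [ 0.2179 -0.5588  0.2303] F [ 0.2  0.4 -0.3] w 0.0852 t 0.1
```

Request:
{"fn": "servo_tool", "kwargs": {
  "deltas": [
    {"fingers":8.5,"dp":[4,-1.7,0.5],"rot":[0,0,0.05]},
    {"fingers":8.5,"dp":[8,-3.5,1.1],"rot":[0,0,0.1]},
    {"fingers":8.5,"dp":[12,-5.3,1.6],"rot":[0,0,0.15]},
    {"fingers":8.5,"dp":[16,-7,2.1],"rot":[0,0,0.2]},
    {"fingers":8.5,"dp":[20,-8.8,2.7],"rot":[0,0,0.25]},
    {"fingers":8.5,"dp":[24,-10.5,3.2],"rot":[0,0,0.3]},
    {"fingers":8.5,"dp":[28,-12.3,3.8],"rot":[0,0,0.35]},
    {"fingers":8.5,"dp":[30.1,-13.2,4],"rot":[0,0,0.372]},
    {"fingers":8.5,"dp":[30.1,-13.2,4],"rot":[0,0,0.372]},
    {"fingers":8.5,"dp":[30.1,-13.2,4],"rot":[0,0,0.372]},
    {"fingers":8.5,"dp":[30.1,-13.2,4],"rot":[0,0,0.372]}
  ]
}}

```text
time: 1.2
tool_pos: [0.4498, -0.3274, 0.1912]
ee_rot: [1.0, -0.0, -0.0, 0.0]
wrist_force: [-0.8, 0.6, 0.6]
grip_width: 0.085
```

Run:
```python
from h import *
from bench import grab_frame
f=grab_frame("wrist"); pickle.dump(f,open("pics/w1.pkl","wb")); a=cv2.resize(f["image"],(480,360))
g=grab_frame("side")["image"]; b=cv2.resize(g[0:320,300:520],(248,360))
cv2.imwrite("pics/w1.png",np.hstack([a,b])[:,:,::-1])
print(proj(f,(.4505,-.326,.0865)),f["fx"],f["world_from_camera"][:3].round(3).tolist())
delta((.4505,-.326,.022))
```

```text
(np.float64(313.0586211837324), np.float64(237.95436351342545)) 335.15538834443396 [[-0.001, 0.948, 0.317, 0.531], [-1.0, -0.001, -0.0, -0.328], [-0.0, -0.317, 0.948, 0.335]]
dp cm [ 0.08 -0.17 16.94] rot [ 0.     0.    -0.002] | now [ 0.4497 -0.3276  0.1914] F [ 0.1  0.2 -0.4] w 0.0853 t 1.3
```

View pics/w1.png

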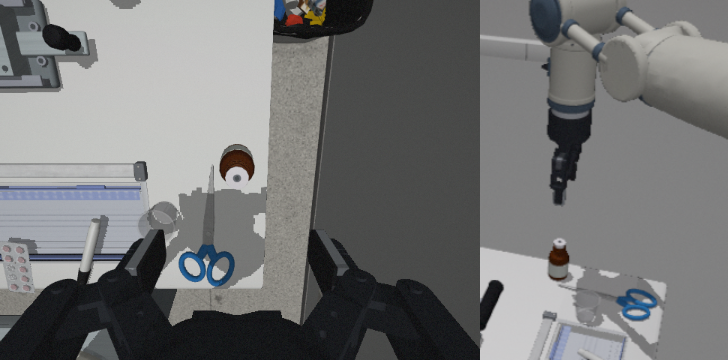

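The wrist view shows the adapter at about (315,237) full scale against (313,238) predicted, so agreement is within about 1.5 mm. The forearm sits high above the tool, so it's clear. Now I'll descend and grip.

Request:
{"fn": "servo_tool", "kwargs": {
  "deltas": [
    {"fingers":8.5,"dp":[0,0,3],"rot":[0,0,0]},
    {"fingers":8.5,"dp":[0.05,0,6],"rot":[0,0,0]},
    {"fingers":8.5,"dp":[0.05,0,9],"rot":[0,0,0]},
    {"fingers":8.5,"dp":[0.05,0,12],"rot":[0,0,0]},
    {"fingers":8.5,"dp":[0.05,0,14.5],"rot":[0,0,0]},
    {"fingers":8.5,"dp":[0.05,0,16.3],"rot":[0,0,0]},
    {"fingers":8.5,"dp":[0.05,0,17.2],"rot":[0,0,0]},
    {"fingers":8.5,"dp":[0.05,0,17.2],"rot":[0,0,0]},
    {"fingers":5,"dp":[0.05,0,17.2],"rot":[0,0,0]},
    {"fingers":4.5,"dp":[0.05,0,17.2],"rot":[0,0,0]},
    {"fingers":3.5,"dp":[0.05,0,17.2],"rot":[0,0,0]},
    {"fingers":3.5,"dp":[0.05,0,17.2],"rot":[0,0,0]},
    {"fingers":3.5,"dp":[0.05,0,17.2],"rot":[0,0,0]},
    {"fingers":3.5,"dp":[0.05,0,17.2],"rot":[0,0,0]},
    {"fingers":3.5,"dp":[0.05,0,17.2],"rot":[0,0,0]}
  ],
  "force": 30
}}

```text
time: 2.8
tool_pos: [0.4516, -0.3273, 0.0208]
ee_rot: [1.0, -0.0, 0.001, 0.001]
wrist_force: [-0.1, 0.0, 5.4]
grip_width: 0.0409
```

Run:
```python
from h import *
from bench import grab_frame
f=grab_frame("side"); b=cv2.resize(f["image"][130:270,310:440],(520,560),interpolation=2)
cv2.imwrite("pics/g1.png",b[:,:,::-1])
delta((.587,-.052,.19))
```

```text
dp cm [ 13.56 -27.5  -16.94] rot [ 0.002 -0.002 -0.   ] | now [ 0.4517 -0.3273  0.0208] F [-0.3  0.1  6.2] w 0.0412 t 2.9
```

View pics/g1.png

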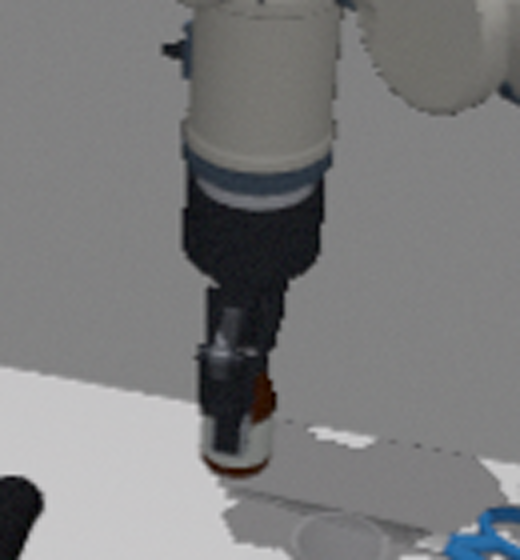

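The bottle is gripped at 41 mm opening, which matches the body. The 6 N upward is from the pads swinging forward as they close. I'll lift and carry it over the nest.

Request:
{"fn": "servo_tool", "kwargs": {
  "deltas": [
    {"fingers":3.5,"dp":[0,0,-2],"rot":[0,0,0]},
    {"fingers":3.5,"dp":[0,0,-5],"rot":[0,0,0]},
    {"fingers":3.5,"dp":[0,0,-8],"rot":[0,0,0]},
    {"fingers":3.5,"dp":[1,-2,-11],"rot":[0,0,0]},
    {"fingers":3.5,"dp":[2.5,-5,-13],"rot":[0,0,0]},
    {"fingers":3.5,"dp":[4,-8,-13],"rot":[0,0,0]},
    {"fingers":3.5,"dp":[5.5,-11,-13],"rot":[0,0,0]},
    {"fingers":3.5,"dp":[7,-14,-13],"rot":[0,0,0]},
    {"fingers":3.5,"dp":[8.5,-17,-13],"rot":[0,0,0]},
    {"fingers":3.5,"dp":[10,-20,-13],"rot":[0,0,0]},
    {"fingers":3.5,"dp":[11.5,-23,-13],"rot":[0,0,0]},
    {"fingers":3.5,"dp":[12.7,-25.5,-13],"rot":[0,0,0]},
    {"fingers":3.5,"dp":[13.3,-27,-13],"rot":[0,0,0]},
    {"fingers":3.5,"dp":[13.6,-27.5,-13],"rot":[0,0,0]},
    {"fingers":3.5,"dp":[13.6,-27.5,-13],"rot":[0,0,0]},
    {"fingers":3.5,"dp":[13.6,-27.5,-13],"rot":[0,0,0]},
    {"fingers":3.5,"dp":[13.6,-27.5,-13],"rot":[0,0,0]}
  ]
}}

```text
time: 4.55
tool_pos: [0.5867, -0.0529, 0.1493]
ee_rot: [1.0, -0.001, -0.0, 0.0]
wrist_force: [0.2, -0.1, -0.9]
grip_width: 0.041
```

Run:
```python
from h import *
from bench import grab_frame
f=grab_frame("wrist"); pickle.dump(f,open("pics/w2.pkl","wb"));f2=grab_frame("side");pickle.dump(f2,open("pics/s2.pkl","wb"))
cv2.imwrite("pics/w2.png",np.hstack([cv2.resize(f["image"],(480,360)),cv2.resize(f2["image"][150:350,180:340],(288,360))])[:,:,::-1])
for n,z in((.587,-.052,.0395),(.5853,-.1471,.0575)) and [((.587,-.052,.0395),0),((.5853,-.1471,.0575),0)]: print(proj(f,n))
delta((.587,-.052,.048))
```

```text
(np.float64(313.71552423683437), np.float64(236.46485929554603))
(np.float64(441.5495247555069), np.float64(245.76621614128985))
dp cm [ 0.02 -0.08 10.14] rot [ 0.    -0.    -0.002] | now [ 0.5868 -0.0527  0.1494] F [-0.3  1.1 -0.8] w 0.0409 t 4.7
```

View pics/w2.png

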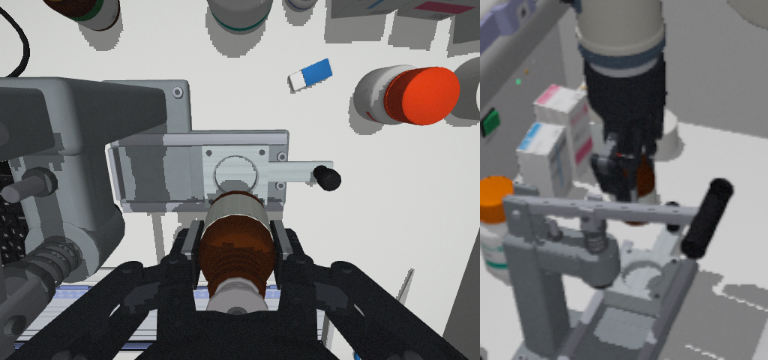

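The wrist view puts the visible part of the nest ring at about (315,232), against (314,236) predicted. That suggests the nest is 2–4 mm farther in x. I'll zoom in to fit it.

Run:
```python
from h import *
f=pickle.load(open("pics/w2.pkl","rb"))
im=f["image"][180:290,250:450]
cv2.imwrite("pics/w2c.png",cv2.resize(im,None,fx=4,fy=4,interpolation=2)[:,:,::-1])
```

```text
(no output)
```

View pics/w2c.png

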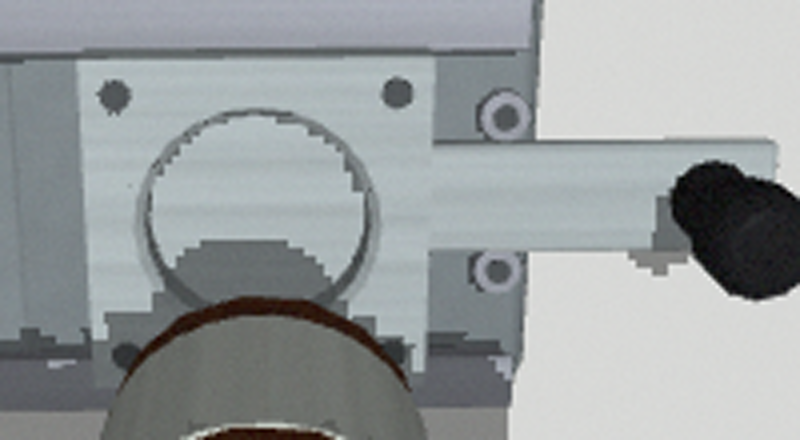

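The zoom shows the four screws crossing at full-res (314.6,236.1), against (313.7,236.5) predicted, so the nest is at about (0.588,-0.0525) with yaw about 0. I'll lower the bottle.

Request:
{"fn": "servo_tool", "kwargs": {
  "deltas": [
    {"fingers":3.5,"dp":[0.15,0,2],"rot":[0,0,0]},
    {"fingers":3.5,"dp":[0.15,0,4],"rot":[0,0,0]},
    {"fingers":3.5,"dp":[0.15,0,6],"rot":[0,0,0]},
    {"fingers":3.5,"dp":[0.15,0,7.5],"rot":[0,0,0]},
    {"fingers":3.5,"dp":[0.15,0,8.3],"rot":[0,0,0]},
    {"fingers":3.5,"dp":[0.15,0,8.7],"rot":[0,0,0]},
    {"fingers":3.5,"dp":[0.15,0,9.1],"rot":[0,0,0]},
    {"fingers":3.5,"dp":[0.15,0,9.4],"rot":[0,0,0]},
    {"fingers":3.5,"dp":[0.15,0,9.6],"rot":[0,0,0]},
    {"fingers":3.5,"dp":[0.15,0,9.6],"rot":[0,0,0]}
  ]
}}

```text
time: 5.65
tool_pos: [0.5886, -0.0517, 0.0534]
ee_rot: [1.0, -0.0, 0.0, 0.0]
wrist_force: [0.2, 0.3, -1.4]
grip_width: 0.0408
```

Request:
{"fn": "servo_tool", "kwargs": {
  "deltas": [
    {"fingers":3.5,"dp":[0,0,0.25],"rot":[0,0,0]},
    {"fingers":3.5,"dp":[0,0,0.45],"rot":[0,0,0]},
    {"fingers":3.5,"dp":[0,0,0.55],"rot":[0,0,0]},
    {"fingers":3.5,"dp":[0,0,0.6],"rot":[0,0,0]},
    {"fingers":3.5,"dp":[0,0,0.6],"rot":[0,0,0]}
  ]
}}

```text
time: 6.15
tool_pos: [0.5887, -0.0517, 0.0483]
ee_rot: [1.0, -0.0, 0.0, 0.0]
wrist_force: [-2.9, 1.5, 5.2]
grip_width: 0.0411
```

It touched the floor at z 0.0483, as expected. Now release and rise.

Request:
{"fn": "servo_tool", "kwargs": {
  "deltas": [
    {"fingers":4.6,"dp":[0,0,0],"rot":[0,0,0]},
    {"fingers":5.5,"dp":[0,0,0],"rot":[0,0,0]},
    {"fingers":7,"dp":[0,0,0],"rot":[0,0,0]},
    {"fingers":8.2,"dp":[0,0,0],"rot":[0,0,0]},
    {"fingers":8.2,"dp":[0,0,0],"rot":[0,0,0]},
    {"fingers":8.2,"dp":[0,0,0],"rot":[0,0,0]},
    {"fingers":8.2,"dp":[0,0,0],"rot":[0,0,0]},
    {"fingers":8.2,"dp":[0,0,-2],"rot":[0,0,0]},
    {"fingers":8.2,"dp":[0,0,-4],"rot":[0,0,0]},
    {"fingers":8.2,"dp":[0,0,-6],"rot":[0,0,0]},
    {"fingers":8.2,"dp":[0,0,-8],"rot":[0,0,0]},
    {"fingers":8.2,"dp":[0,0,-11],"rot":[0,0,0]},
    {"fingers":8.2,"dp":[0,2,-13],"rot":[0,0,0]},
    {"fingers":8.2,"dp":[0,5,-13],"rot":[0,0,0]},
    {"fingers":6,"dp":[0,8,-13],"rot":[0,0,0]},
    {"fingers":4.4,"dp":[0,9,-13],"rot":[0,0,0]},
    {"fingers":4.4,"dp":[0,9,-13],"rot":[0,0,0]},
    {"fingers":4.4,"dp":[0,9,-13],"rot":[0,0,0]}
  ]
}}

```text
time: 7.95
tool_pos: [0.5885, -0.141, 0.177]
ee_rot: [1.0, -0.0, -0.0, -0.0]
wrist_force: [-0.3, 0.6, -0.5]
grip_width: 0.0439
```

Run:
```python
from h import *
from bench import grab_frame
f=grab_frame("wrist"); pickle.dump(f,open("pics/w3.pkl","wb"));f2=grab_frame("side")
cv2.imwrite("pics/w3.png",np.hstack([f["image"][100:460,60:520],cv2.resize(f2["image"][200:350,190:330],(336,360),interpolation=2)])[:,:,::-1])
print("pred nest-top adapter",proj(f,(.588,-.052,.114)),"knob top",proj(f,(.587,-.1465,.0575)))
delta((.587,-.1465,.03))
```

```text
pred nest-top adapter (np.float64(180.29680373799775), np.float64(258.9718176386745)) knob top (np.float64(321.7681002679208), np.float64(234.9172373159423))
dp cm [-0.15  0.61 14.72] rot [-0.001  0.     0.001] | now [ 0.5886 -0.1405  0.1772] F [-0.2  0.5  0.3] w 0.0444 t 8.1
```

View pics/w3.png

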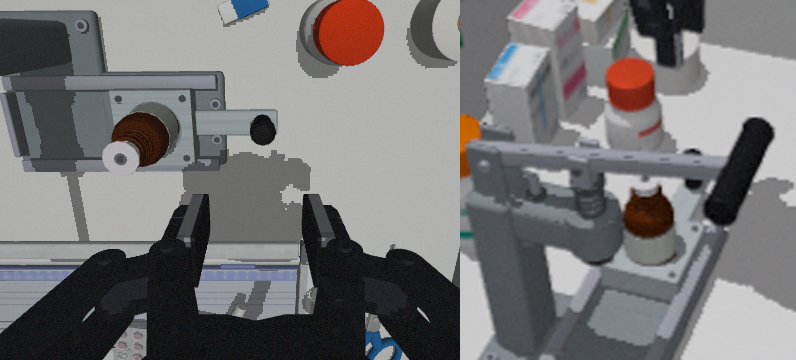

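The bottle stands in the nest with the adapter at (180,258), exactly as predicted. The knob top is at (322,232). Next, descend on the knob and grip it.

Request:
{"fn": "servo_tool", "kwargs": {
  "deltas": [
    {"fingers":4.4,"dp":[-0.1,0.6,3],"rot":[0,0,0]},
    {"fingers":4.4,"dp":[-0.1,0.6,6],"rot":[0,0,0]},
    {"fingers":4.4,"dp":[-0.1,0.6,9],"rot":[0,0,0]},
    {"fingers":4.4,"dp":[-0.1,0.6,11.5],"rot":[0,0,0]},
    {"fingers":4.4,"dp":[-0.1,0.6,13.5],"rot":[0,0,0]},
    {"fingers":4.4,"dp":[-0.1,0.6,14.7],"rot":[0,0,0]},
    {"fingers":4.4,"dp":[-0.1,0.6,14.7],"rot":[0,0,0]},
    {"fingers":3,"dp":[-0.1,0.6,14.7],"rot":[0,0,0]},
    {"fingers":2.4,"dp":[-0.1,0.6,14.7],"rot":[0,0,0]},
    {"fingers":1.8,"dp":[-0.1,0.6,14.7],"rot":[0,0,0]},
    {"fingers":1.8,"dp":[-0.1,0.6,14.7],"rot":[0,0,0]},
    {"fingers":1.8,"dp":[-0.1,0.6,14.7],"rot":[0,0,0]},
    {"fingers":1.8,"dp":[-0.1,0.6,14.7],"rot":[0,0,0]}
  ],
  "force": 30
}}

```text
time: 9.35
tool_pos: [0.5885, -0.1478, 0.0322]
ee_rot: [1.0, -0.0, 0.002, 0.0]
wrist_force: [-0.8, 2.0, 6.2]
grip_width: 0.0206
```

Request:
{"fn": "servo_tool", "kwargs": {
  "deltas": [
    {"fingers":1.8,"dp":[0,-0.4,0],"rot":[0,0,0]},
    {"fingers":1.8,"dp":[0,-1.2,0],"rot":[0,0,0]},
    {"fingers":1.8,"dp":[0,-2.2,0],"rot":[0,0,0]},
    {"fingers":1.8,"dp":[0,-3.2,0],"rot":[0,0,0]},
    {"fingers":1.8,"dp":[0,-4.2,0],"rot":[0,0,0]},
    {"fingers":1.8,"dp":[0,-5.2,0],"rot":[0,0,0]},
    {"fingers":1.8,"dp":[0,-6.2,0],"rot":[0,0,0]},
    {"fingers":1.8,"dp":[0,-7.2,0],"rot":[0,0,0]},
    {"fingers":1.8,"dp":[0,-8,0],"rot":[0,0,0]},
    {"fingers":1.8,"dp":[0,-8.6,0],"rot":[0,0,0]},
    {"fingers":1.8,"dp":[0,-9,0],"rot":[0,0,0]},
    {"fingers":1.8,"dp":[0,-9,0],"rot":[0,0,0]}
  ]
}}

```text
time: 10.55
tool_pos: [0.588, -0.0576, 0.0322]
ee_rot: [1.0, 0.0, 0.001, 0.0]
wrist_force: [-2.5, 2.4, 8.0]
grip_width: 0.0204
```

Request:
{"fn": "servo_tool", "kwargs": {
  "deltas": [
    {"fingers":1.8,"dp":[0,-0.2,0],"rot":[0,0,0]},
    {"fingers":1.8,"dp":[0,-0.4,0],"rot":[0,0,0]},
    {"fingers":1.8,"dp":[0,-0.6,0],"rot":[0,0,0]},
    {"fingers":1.8,"dp":[0,-0.6,0],"rot":[0,0,0]}
  ]
}}

```text
time: 10.95
tool_pos: [0.5879, -0.0522, 0.0322]
ee_rot: [1.0, -0.0, 0.001, 0.001]
wrist_force: [-2.1, 0.1, 7.2]
grip_width: 0.0205
```

Request:
{"fn": "servo_tool", "kwargs": {
  "deltas": [
    {"fingers":1.8,"dp":[0,-0.2,0],"rot":[0,0,0]},
    {"fingers":1.8,"dp":[0,-0.4,0],"rot":[0,0,0]},
    {"fingers":1.8,"dp":[0,-0.4,0],"rot":[0,0,0]}
  ]
}}

```text
time: 11.25
tool_pos: [0.5879, -0.0516, 0.0322]
ee_rot: [1.0, -0.001, 0.001, 0.003]
wrist_force: [-3.4, -10.6, 7.7]
grip_width: 0.0203
```

The shuttle stopped at knob y −0.0516, exactly the expected value, with 11 N of reaction. I'll relax, release, rise and go over the lever bar.

Request:
{"fn": "servo_tool", "kwargs": {
  "deltas": [
    {"fingers":1.8,"dp":[0,0.35,0],"rot":[0,0,0]},
    {"fingers":3,"dp":[0,0.35,0],"rot":[0,0,0]},
    {"fingers":4.4,"dp":[0,0.35,0],"rot":[0,0,0]},
    {"fingers":4.4,"dp":[0,0.35,0],"rot":[0,0,0]},
    {"fingers":4.4,"dp":[0,0.35,0],"rot":[0,0,0]},
    {"fingers":4.4,"dp":[0,0.35,-2],"rot":[0,0,0]},
    {"fingers":4.4,"dp":[0,0.35,-5],"rot":[0,0,0]},
    {"fingers":4.4,"dp":[0,0.35,-9],"rot":[0,0,0]},
    {"fingers":4.4,"dp":[0,0.35,-13],"rot":[0,0,0]},
    {"fingers":3,"dp":[0,0.35,-17],"rot":[0,0,0]},
    {"fingers":1.5,"dp":[0,0.35,-21],"rot":[0,0,0]},
    {"fingers":0,"dp":[0,0.35,-25],"rot":[0,0,0]},
    {"fingers":0,"dp":[0,0.35,-25],"rot":[0,0,0]}
  ]
}}

```text
time: 12.55
tool_pos: [0.5889, -0.0512, 0.288]
ee_rot: [1.0, 0.0, 0.006, 0.001]
wrist_force: [-0.2, 0.4, 0.1]
grip_width: -0.0001
```

Run:
```python
from h import *
from bench import grab_frame
f=grab_frame("side");f2=grab_frame("wrist")
cv2.imwrite("pics/s4.png",np.hstack([cv2.resize(f["image"][230:350,190:330],(420,360),interpolation=2),f2["image"][60:420,0:380]])[:,:,::-1])
print(proj(f2,(.588,-.0518,.0575)), proj(f,(.588,.0434,.114)))
delta((.4765,.0434,.27))
```

```text
(np.float64(315.47415408547306), np.float64(207.06314096434062)) (np.float64(246.05683690834866), np.float64(309.57830130009))
dp cm [-11.15  -9.45   1.11] rot [ 0.    -0.003 -0.   ] | now [ 0.588  -0.0511  0.2814] F [-0.2  1.1 -1.1] w -0.0002 t 12.7
```

View pics/s4.png

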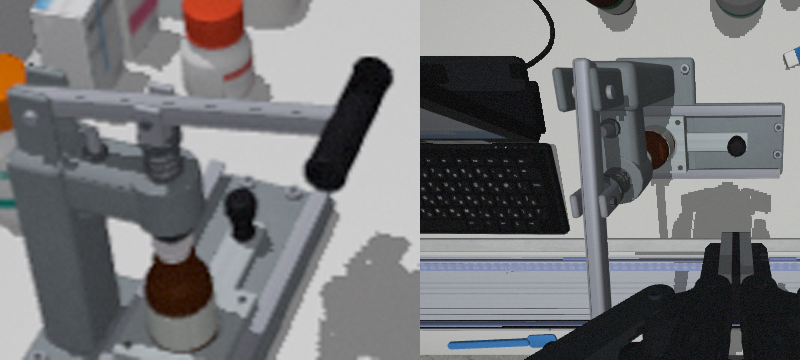

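The bottle stands under the ram. The knob is at wrist (316,206), against (315,207) predicted, so the shuttle stayed in. Now to the lever.

Request:
{"fn": "servo_tool", "kwargs": {
  "deltas": [
    {"fingers":0,"dp":[-3,-2,0],"rot":[0,0,0]},
    {"fingers":0,"dp":[-6,-5,0],"rot":[0,0,0]},
    {"fingers":0,"dp":[-9,-7.5,0],"rot":[0,0,0]},
    {"fingers":0,"dp":[-11.1,-9.4,0],"rot":[0,0,0]},
    {"fingers":0,"dp":[-11.1,-9.4,1.1],"rot":[0,0,0]},
    {"fingers":0,"dp":[-11.1,-9.4,1.1],"rot":[0,0,0]},
    {"fingers":0,"dp":[-11.1,-9.4,1.1],"rot":[0,0,0]}
  ]
}}

```text
time: 13.35
tool_pos: [0.4765, 0.0423, 0.2674]
ee_rot: [1.0, -0.0, -0.002, 0.0]
wrist_force: [-0.1, -0.2, 0.3]
grip_width: 0.0002
```

Request:
{"fn": "servo_tool", "kwargs": {
  "deltas": [
    {"fingers":0,"dp":[0,0,1],"rot":[0,0,0]},
    {"fingers":0,"dp":[0,0,1.7],"rot":[0,0,0]},
    {"fingers":0,"dp":[0,0,2.3],"rot":[0,0,0]},
    {"fingers":0,"dp":[0,0,3],"rot":[0,0,0]},
    {"fingers":0,"dp":[0,0,3.7],"rot":[0,0,0]},
    {"fingers":0,"dp":[0,0,4.4],"rot":[0,0,0]},
    {"fingers":0,"dp":[0,0,5],"rot":[0,0,0]},
    {"fingers":0,"dp":[0,0,5.6],"rot":[0,0,0]},
    {"fingers":0,"dp":[0,0,6.2],"rot":[0,0,0]},
    {"fingers":0,"dp":[0,0,6.8],"rot":[0,0,0]},
    {"fingers":0,"dp":[0,0,7.4],"rot":[0,0,0]},
    {"fingers":0,"dp":[0,0,7.7],"rot":[0,0,0]},
    {"fingers":0,"dp":[0,0,7.7],"rot":[0,0,0]}
  ]
}}

```text
time: 14.65
tool_pos: [0.4767, 0.0428, 0.1931]
ee_rot: [1.0, -0.0, 0.001, 0.0]
wrist_force: [-4.5, 0.1, 9.9]
grip_width: 0.0001
```

Request:
{"fn": "servo_tool", "kwargs": {
  "deltas": [
    {"fingers":0,"dp":[0,0,0.3],"rot":[0,0,0]},
    {"fingers":0,"dp":[0,0,0.6],"rot":[0,0,0]},
    {"fingers":0,"dp":[0,0,0.9],"rot":[0,0,0]},
    {"fingers":0,"dp":[0,0,0.9],"rot":[0,0,0]}
  ]
}}

```text
time: 15.05
tool_pos: [0.4774, 0.0428, 0.1855]
ee_rot: [1.0, -0.0, 0.002, -0.0]
wrist_force: [-3.5, -0.5, 13.3]
grip_width: 0.0003
```

Request:
{"fn": "servo_tool", "kwargs": {
  "deltas": [
    {"fingers":0,"dp":[0,0,0.2],"rot":[0,0,0]},
    {"fingers":0,"dp":[0,0,0.4],"rot":[0,0,0]},
    {"fingers":0,"dp":[0,0,0.4],"rot":[0,0,0]},
    {"fingers":0,"dp":[0,0,0.4],"rot":[0,0,0]}
  ]
}}

```text
time: 15.45
tool_pos: [0.4775, 0.0428, 0.1849]
ee_rot: [1.0, -0.0, 0.004, -0.0]
wrist_force: [-8.6, -1.0, 25.5]
grip_width: -0.0001
```

The lever is on its stop: z is 0.1849 (expected 0.185) and the force climbed to 25 N with only 0.6 mm of motion. One last look.

Run:
```python
from h import *
from bench import grab_frame,state
f=grab_frame("side");f2=grab_frame("top")
cv2.imwrite("pics/s5.png",np.hstack([cv2.resize(f["image"][180:350,180:330],(529,600),interpolation=2)])[:,:,::-1])
s=state();print(s["tool_pos"],s["wrist_force"],s["time"])
t=pickle.load(open("pics/top0.pkl","rb"))["image"].astype(int)
for n,(x,y) in dict(red=(366,198),roll=(410,200),cup=(378,336)).items():
    print(n,abs(f2["image"][y-16:y+16,x-16:x+16].astype(int)-t[y-16:y+16,x-16:x+16]).mean())
```

```text
[0.47751078 0.04284487 0.18493759] [-8.34756721 -0.88571332 25.16768797] 15.55
red 1.3219401041666667
roll 1.1819661458333333
cup 1.2027994791666667
```

View pics/s5.png

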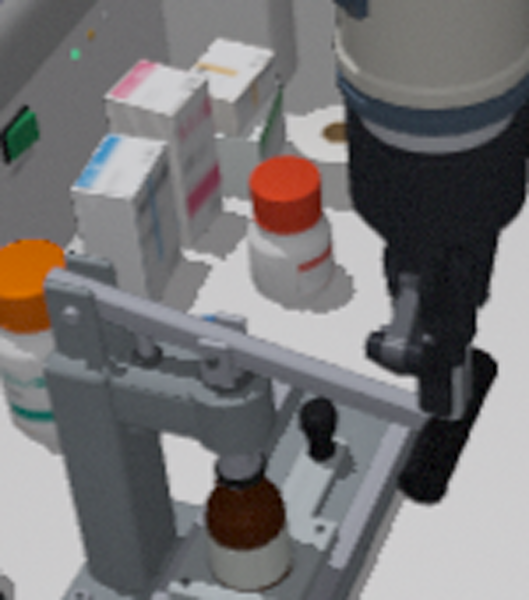

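The lever is down under the fingertips, the pad sits right on the bottle neck at crop (240,470) with no white gap, and the bottle is upright. Handing in.

```bash
python3 -c "from bench import sign_off; print(sign_off())"
```

```text
the job is handed in; nothing more can be done
None
```

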